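# Pop a fired tile out of the spring jig and trap it

## Task

Press the latch key of the tile jig down with one fingertip so that the spring pops the tile forward off its stop, and with the other finger, standing in the channel in front of the tile, catch the tile before it slides off the jig's open end. Finish while still holding: one finger keeping the key down, the other keeping the popped tile at rest, flat and wholly on the jig. Grip and lift nothing, and leave the other pieces on the bench where they are.

Things in the scene. Friction and masses are not known exactly. Their poses are not given: they have to be found in the camera images.
- jig: tile jig fixed to the bench: aluminium base 200 x 135 mm, top (the deck) 30 mm above the bench. Origin on the bench under the catch point; z up, x along the channel towards its open end; yaw varies. Base spans x -180 to +20, y -90 to +45 mm. Dark spring housing, 40 x 64 mm, 34 mm above the deck, centred at x = -155 mm.
- channel (a point): the catch point: on the deck surface, mid-width in the channel, 25 mm ahead (jig +x) of the seated tile's front edge. The channel is 53 mm wide, between two steel rails 6 mm thick and 8 mm above the deck that run beside the tile to the open end. The deck here is bare: a fingertip fits between the rails.
- channel_end (a point): middle of the channel's open end, on the deck's edge, 20 mm ahead (jig +x) of the catch point; beyond it is a 30 mm drop to the bench.
- tile: fired clay tile 50 x 50 x 14 mm, about 75 g, flat in the channel, its front edge against a steel stop 6 mm high that sinks with the key. Origin: centre of its underside, at jig x = -50 mm when seated. A spring pusher behind it pushes with about 2 N; freed, it slides along jig +x at some 40 to 70 mm/s and drops off the open end in about 1 to 2 s.
- key_top (a point): centre of the top of the latch key (moves with it): black square pad 28 x 28 mm beside the channel, 65 mm from the catch point along jig -y. Its top is 42 mm above the bench, so 12 mm above the deck (the tile's top is 14 mm above the deck); fully pressed, 33 mm above the bench.
- key (a joint): how far the latch key is pressed down, 0 to 0.009 m. Sprung: 2 N at the start, about 4 N at the bottom, plus 1 or 2 N of rubbing of the stop on the tile; it springs back when let go. The stop frees the tile at about 0.006 m.
- pusher (a joint): how far the spring pusher has followed the tile along jig +x, about 0.001 (tile seated) to 0.085 m (tile pushed off the jig).
- spare_tile: a second fired clay tile, the same 50 x 50 x 14 mm, lying loose on the bench beside the jig; leave alone. Origin: centre of its underside
- stamp: turned wooden stamp, 32 mm across, 60 mm tall, standing on the bench beyond the jig's side; leave alone. Origin: centre of its underside
- cup: bisque clay cup, 72 mm across, 75 mm tall; leave alone. Origin: centre of its underside
- glaze_jar: grey glaze jar with white cap, 60 mm across, 85 mm tall; leave alone. Origin: centre of its underside
- brush: brush lying on the bench; leave alone. Origin: on the bench under the middle of its length
- wood_rib: flat wooden rib, 100 x 50 x 8 mm, lying on the bench; leave alone. Origin: centre of its underside
Things that resemble listed ones, but are neither listed nor needed, are in the scene too. Leave any white look-alike of the tile alone.

How it is judged:
By the outcome, as a careful person would: the job done as asked, in the order asked, and still so for the second after the job is handed in, while the arm keeps its last pose, push and grip.
It also fails if it takes over 37 s, if anything falls off the work surface, if the arm or the gripper's body presses on something with over 40 N, if the wrist force passes 120 N, or if a joint passes its speed limit or range.

## Robot

A 6-joint arm with a two-finger parallel gripper is mounted at the origin on the work surface. World frame = base frame: x ahead of the robot, y to its left, z up, the work surface at z = 0. Lengths are in m, angles in rad, forces in N, time in s.
With the tool pointing down it reaches from about 0.275 to 0.75 m from the base axis. Payload 10.2 kg.
Tool frame: the origin (TCP) lies at the very end of the fingers, on their centre line; the grasp point (between the pads) lies 19 mm behind it; z points along the fingers, y is the line along which they close (so a half turn about z gives the same grasp; the last joint's range is limited). The gripper opens to 85 mm and grips with 20 to 120 N. Pads are 22 mm wide; open, the fingers measure 114 mm over their backs; the gripper's body (76 mm by 85 mm) begins 54 mm behind the grasp point. The pads swing forward as they close: fully open they stand 13 mm farther back than shut.
Start: joints at [-1.468, 0.313, 1.498, -0, 1.331, -0.223], TCP at [0.168, -0.497, 0.231] pointing down, gripper open.
Joint ranges: [-2.94, 2.94], [-0.97, 2.17], [0.19, 2.56], [-1.23, 4.37], [0.02, 3.11], [-2.88, 2.88]. Speed limits (rad/s): [2.39, 2.39, 3.01, 3.14, 3.14, 3.14].

## Interface

Orientations are given as a unit quaternion [x, y, z, w].
In Python, from station import manip gives the robot as it stands.
- The arm moves only by the shell command python3 -m pendant 'ROWS' [OPENING] [FORCE]. ROWS is JSON, a list of rows, each a list of 4 numbers: the shift along the tool's x, y, z scaled (see below), then the turn about the tool's z scaled (see below). A call has 1 to 5 rows; each row shifts and turns the commanded pose from where the row before left it, along the tool's axes as they then stand; what a row does not reach is not made up. The controller multiplies each number of a shift by 0.3 m and each number of a turn by 360 degrees. A row lasts 1/8 s, in which the tool goes at most 62.5 mm and 10.7 degrees, less where a joint would pass 70% of its speed; a pose out of reach is approached as far as the arm can. A call with a number of a shift or a turn outside -1 to 1 is refused whole. A call with a gripper value outside its range is refused whole. OPENING is the opening, from 0 (shut) to 1 (fully open), set as the call begins (- or left out, the last holds). The fingers move at their own pace and stop on an object; FORCE is the grip in N (left out, the last holds). Time passes only in rows, so rows that do not move let the fingers close. It gives the time, the measured TCP pose, the force, the opening and the grip force at its end, in the units of the state.
- manip.get_state(): the state, without advancing time (a new reading comes with each control period).
- manip.read_camera(name): name is "scene" or "side" or "wrist"; returns (picture, depth): 420x560x3 uint8, red, green, blue; 420x560 float32, m along the optical axis (not along the pixel's ray), 0 where there is no reading.
- manip.camera_model(name): a dict with "mtx" (3x3 intrinsics, pixels), "distortion" ([k1, k2, p1, p2, k3] as OpenCV has them; the pictures are not rectified), "R" (3x3) and "t" (3): a world point X has camera coordinates R X + t. Camera axes: x right, y down, z forward; pixel columns grow to the right and rows downward; lengths in m; the calibration is good to about 2 mm. A picture is of the moment at which its call begins: read the wrist's pose just before it. camera_model takes no time and is no camera call; for the wrist camera it gives the pose at the moment of the call.
- manip.close_job(): hands the job in; it is judged then, once.
The state is a dict: "time": time; "qpos": joint angles; "joint_vel": joint speeds; "joint_torque": joint torques, N m; "position": TCP position; "orientation": TCP orientation; "wrist_force": force on the tool from outside, world axes, zero at the start; "ft_torque": the same for the moment, N m; "width": opening from 0.0 (shut) to 1.0 (fully open); "finger_force": force on a finger pad.
Only numpy, scipy, OpenCV 4.12 (cv2) and the standard library are available. Lean on these libraries where they do the work, as an engineer would, in place of code of your own. Each camera call takes 0.05 s, during which the arm holds its last target. There are 200 camera calls.

## Working session

There is one attempt and no reset: what is moved stays moved. The work goes in short steps, Python scripts to look and compute and a shell command to move; the robot and the scene stay as the last step left them, time stands still between calls to the robot, and variables do not carry over. Pictures are saved under pics/ and viewed, at most 10 in all, crops included, and the job is handed in when it is done.

```bash
mkdir -p pics; ls
cat > h.py <<'E'
import numpy as np, cv2
from station import manip
def ray(m,uv):
    p=cv2.undistortPoints(np.array([[uv]],float),np.array(m["mtx"],float),np.array(m["distortion"],float))[0,0]
    R=np.array(m["R"]);t=np.array(m["t"]); return -R.T@t, R.T@np.array([p[0],p[1],1])
def onz(m,uv,z):
    c,d=ray(m,uv); return c+d*(z-c[2])/d[2]
def pix(m,X):
    R=np.array(m["R"],float); return cv2.projectPoints(np.array([X],float),cv2.Rodrigues(R)[0],np.array(m["t"],float),np.array(m["mtx"],float),np.array(m["distortion"],float))[0][0,0]
def snap(n,f):
    m=manip.camera_model(n); im,d=manip.read_camera(n); np.savez(''+f+'.npz',im=im,d=d,**{k:np.array(m[k]) for k in("mtx","distortion","R","t")})
    return m,im,d
def load(f):
    z=np.load(''+f+'.npz'); return z,z["im"],z["d"]
E
python3 - <<'E'
from h import *
s=manip.get_state(); print(s["time"],s["position"],s["orientation"],s["width"])
ims=[snap(n,n)[1][:,:,::-1] for n in("scene","side")]
for n,i in zip(("scene","side"),ims): cv2.imwrite('pics/%s.png'%n,i)
E
```

```text
pics
0.0 [ 0.16800776 -0.49711471  0.23071661] [ 9.86758111e-01  1.62197282e-01  3.94660393e-05 -6.85666363e-04] 0.9973618122908982
```

View pics/scene.png

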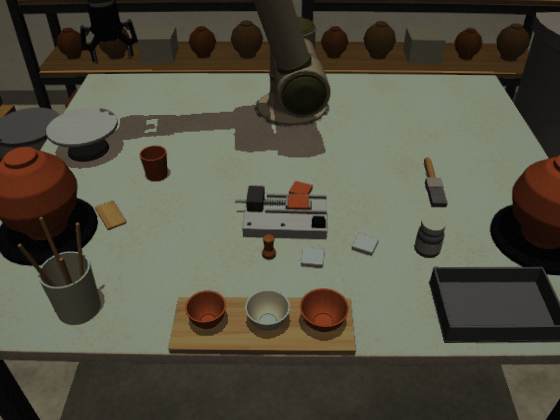

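View pics/side.png

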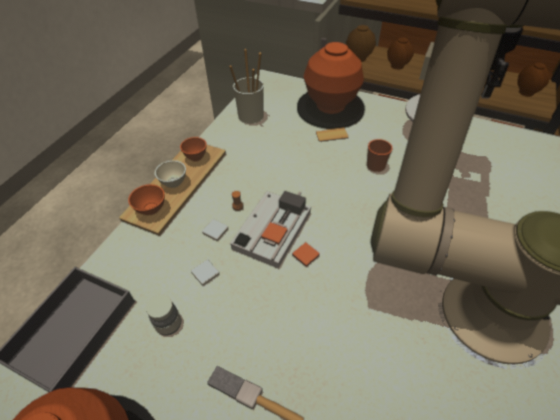

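The scene view shows the jig at (285,213), with its housing at (256,198), red tile at (298,202) and black key at (318,222). The spare tile is at (301,188) on the bench, and the white look-alikes are at (313,257) and (365,243). The tile between the rails, next to the housing, is the one to pop. I'll enlarge to confirm and measure.

Run:
```python
from h import *
m,im,d=load("scene"); m2,im2,d2=load("side")
a=cv2.resize(im[170:250,225:345],None,fx=6,fy=6,interpolation=cv2.INTER_CUBIC)[:,:,::-1]
cv2.imwrite('pics/c1.png',a)
b=cv2.resize(im2[180:275,220:330],None,fx=6,fy=6,interpolation=cv2.INTER_CUBIC)[:,:,::-1]
cv2.imwrite('pics/c2.png',b)
print(onz(m,(298,202),.044),onz(m,(318,222),.042),onz(m2,(274,233),.044),onz(m2,(243,240),.042))
```

```text
[0.53836852 0.01416996 0.044     ] [0.60932678 0.06038167 0.042     ] [0.53177296 0.0218012  0.044     ] [0.59329348 0.07089792 0.042     ]
```

View pics/c1.png

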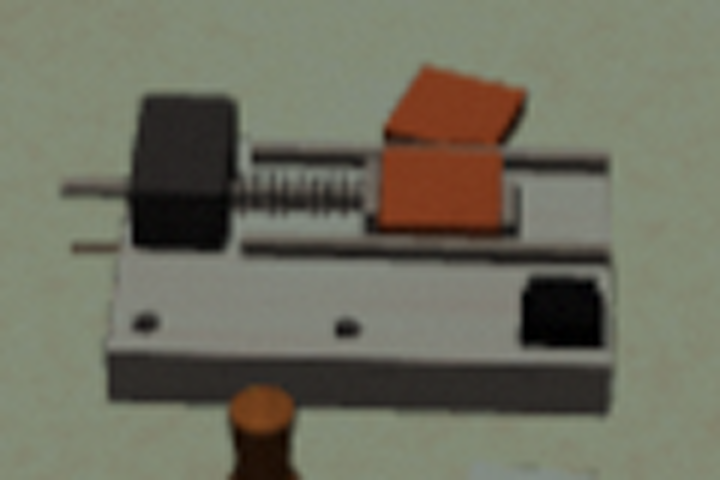

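View pics/c2.png

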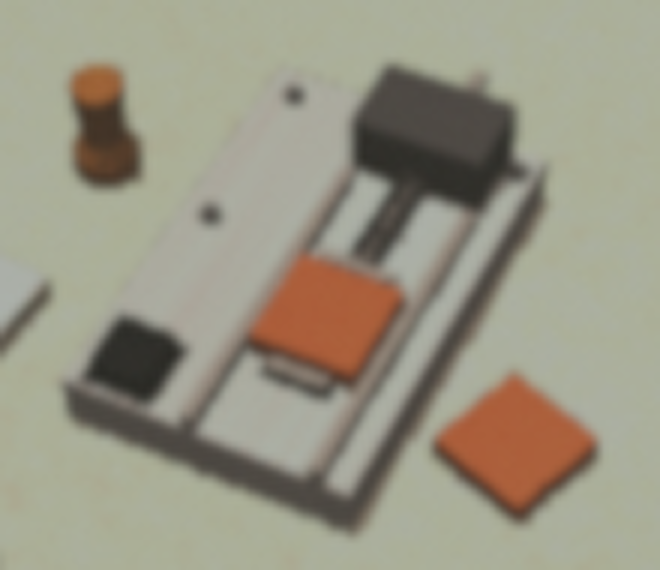

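Both crops confirm it: the tile in the channel lies between the pusher and the steel stop, the key is at crop 1 (562,310), and the open end points to world +y. Next I'll fit the jig pose from corners in both views.

Run:
```python
from h import *
def fit(J,W):
    J=np.array(J);W=np.array(W);j=J-J.mean(0);w=W-W.mean(0)
    a=np.arctan2((j[:,0]*w[:,1]-j[:,1]*w[:,0]).sum(),(j*w).sum())
    R=np.array([[np.cos(a),-np.sin(a)],[np.sin(a),np.cos(a)]]);t=W.mean(0)-R@J.mean(0)
    return np.degrees(a),t,R,(W-(J@R.T+t))*1000
P={"scene":(225,170,[((108,352),(-180,-90),30),((612,356),(20,-90),30),((382,150),(-75,25),44),((502,150),(-25,25),44),((502,228),(-25,-25),44),((378,228),(-75,-25),44)]),
"side":(220,180,[((68,385),(20,-90),30),((355,490),(20,45),30),((250,330),(-25,-25),44),((350,372),(-25,25),44),((403,292),(-75,25),44),((308,255),(-75,-25),44)])}
A=[];B=[]
for n,(u0,v0,L) in P.items():
    m,_,_=load(n)
    J=[np.array(j)/1e3 for _,j,_ in L]; W=[onz(m,(u0+(c[0]+.5)/6-.5,v0+(c[1]+.5)/6-.5),z/1e3)[:2] for c,_,z in L]
    a,t,R,r=fit(J,W);print(n,a,t,"key",R@[0,-.065]+t,r.round(1).tolist());A+=J;B+=W
a,t,R,r=fit(A,B);mid=R@[0,-.0325]+t;print(a,t,"key",R@[0,-.065]+t,"mid",mid)
s=manip.get_state();from scipy.spatial.transform import Rotation as Ro
T=Ro.from_quat(s["orientation"]).as_matrix();print(T.T@(np.r_[mid,.12]-s["position"])/.3, "turn",-(a-np.degrees(np.arctan2(T[1,0],T[0,0])))/360)
```

```text
scene 88.9519724631711 [0.53398949 0.06406709] key [0.59897861 0.06287821] [[-1.4, 0.4], [-4.2, -1.8], [2.0, 0.7], [0.7, 0.6], [0.8, 0.1], [2.1, 0.1]]
side 89.10103298431551 [0.53357929 0.06682835] key [0.59857129 0.06580854] [[-3.3, 0.3], [1.4, -2.4], [0.5, -2.4], [3.7, -0.2], [1.4, 3.0], [-3.7, 1.6]]
88.86416583549486 [0.53388618 0.06548435] key [0.59887341 0.06419587] mid [0.56637979 0.06484011]
[ 1.85757164 -1.34920424  0.3712885 ] turn -0.19498325714628142
```

```bash
python3 -m pendant '[[0,0,0,-0.028],[0,0,0,-0.028],[0,0,0,-0.028],[0,0,0,-0.028],[0,0,0,-0.028]]' 0.6; python3 -m pendant '[[0,0,0,-0.028],[0,0,0,-0.027],[0.15,0.11,0,0],[0.15,0.11,0,0],[0.15,0.11,0,0]]'
python3 - <<'E'
from h import *
s=manip.get_state();from scipy.spatial.transform import Rotation as Ro
T=Ro.from_quat(s["orientation"]).as_matrix();print(s["position"],T.T@(np.r_[.5664,.0648,.12]-s["position"])/.3, "turn",-(88.9-np.degrees(np.arctan2(T[1,0],T[0,0])))/360)
E
```

```text
time: 0.72
position: [0.168, -0.4972, 0.2309]
orientation: [0.822, 0.569, 0.0, -0.0]
wrist_force: [0.8, 0.0, -0.3]
width: 0.597
finger_force: 0.0
time: 1.35
position: [0.2704, -0.3628, 0.231]
orientation: [0.714, 0.7, 0.0, -0.0]
wrist_force: [1.0, -0.7, 0.4]
width: 0.597
finger_force: 0.0
[ 0.27036776 -0.36280393  0.23103519] [1.44497172 0.95756248 0.37074684] turn -0.00018732530348681092
```

```bash
python3 -m pendant '[[0.16,0.106,0,0],[0.16,0.106,0,0],[0.16,0.106,0,0],[0.16,0.106,0,0],[0.16,0.106,0,0]]'; python3 -m pendant '[[0.16,0.106,0,0],[0.16,0.106,0,0],[0.16,0.106,0,0],[0.16,0.11,0,0],[0,0,0.1,0]]'; python3 -m pendant '[[0,0,0.14,0],[0,0,0.13,0],[0,0,0,0]]'
python3 - <<'E'
from h import *
s=manip.get_state();from scipy.spatial.transform import Rotation as Ro
T=Ro.from_quat(s["orientation"]).as_matrix();print(s["position"],T.T@(np.r_[.5664,.0648,.12]-s["position"])/.3, "turn",-(88.9-np.degrees(np.arctan2(T[1,0],T[0,0])))/360)
for n in("wrist","side","scene"):
    m,im,d=snap(n,n+"2"); print(pix(m,[.5339,.0655,.03]),pix(m,[.5989,.0642,.042]))
    if n=="wrist": cv2.imwrite('pics/w2.png',im[:,:,::-1])
    else: 
        u,v=pix(m,[.566,.065,.08]).astype(int); cv2.imwrite('pics/%s2.png'%n,cv2.resize(im[v-50:v+50,u-65:u+65],None,fx=6,fy=6,interpolation=cv2.INTER_CUBIC)[:,:,::-1]); print(n,u-65,v-50)
E
```

```text
time: 1.98
position: [0.4341, -0.1258, 0.2312]
orientation: [0.714, 0.7, -0.0, 0.0]
wrist_force: [0.7, -0.8, 0.8]
width: 0.598
finger_force: 0.0
time: 2.6
position: [0.5675, 0.0648, 0.2017]
orientation: [0.713, 0.702, 0.001, 0.001]
wrist_force: [1.0, -1.4, -1.2]
width: 0.597
finger_force: 0.0
time: 2.98
position: [0.564, 0.062, 0.1179]
orientation: [0.714, 0.7, -0.002, -0.002]
wrist_force: [-0.1, -1.0, 1.3]
width: 0.599
finger_force: 0.0
[0.56403977 0.0619876  0.11789588] [ 0.009532    0.00763828 -0.00705486] turn -9.677629777928113e-05
[241.43272039 214.49271946] [331.92953158 219.24250424]
[265.88212945 249.12496319] [242.25400691 237.28659356]
side 187 182
[318.62758372 205.29108747] [319.43321429 219.06974239]
scene 254 147
```

View pics/w2.png

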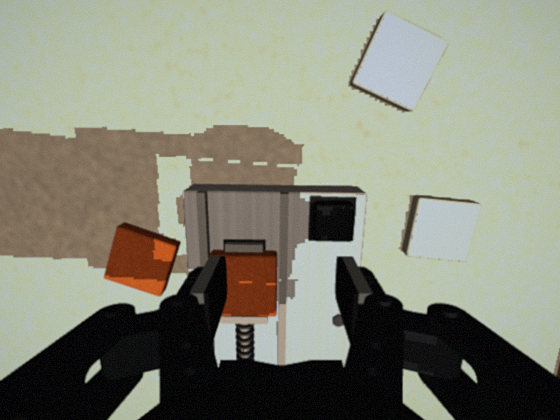

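View pics/side2.png

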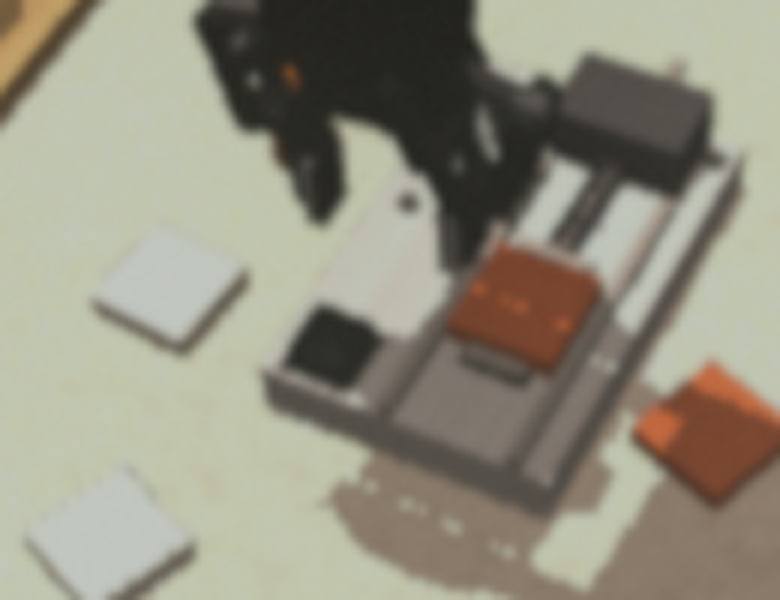

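Run:
```python
from h import *
from scipy.spatial.transform import Rotation as Ro
s=manip.get_state();T=Ro.from_quat(s["orientation"]).as_matrix();p=np.array(s["position"]);print(p,s["time"])
m,im,d=load("wrist2")
for dz in (0,-.006,-.012):
  for x in(-.011,0,.011): print(dz,x,[pix(m,p+T@[x,y,dz]).round(0).tolist() for y in(-.0398,-.0253,.0253,.0398)])
for v in(258,265,275,285): print(v,[(u,round(float(d[v,u]),4)) for u in(206,212,218,340,346,352,356)])
print(T.T@(np.r_[.5664,.0650,.06]-p)/.3)
for n in("side2","scene2"):
  m,_,_=load(n); print(n,[((pix(m,p+T@[0,y,0])-([187,182] if n=="side2" else [254,147]))*6).round().tolist() for y in(-.0325,.0325)])
```

```text
[0.56644777 0.06175773 0.12210369] 3.125
0 -0.011 [[203.0, 295.0], [234.0, 295.0], [341.0, 295.0], [371.0, 296.0]]
0 0 [[202.0, 273.0], [233.0, 274.0], [342.0, 274.0], [373.0, 274.0]]
0 0.011 [[200.0, 251.0], [232.0, 252.0], [343.0, 252.0], [375.0, 252.0]]
-0.006 -0.011 [[200.0, 301.0], [232.0, 301.0], [343.0, 302.0], [375.0, 302.0]]
-0.006 0 [[199.0, 279.0], [231.0, 280.0], [344.0, 280.0], [377.0, 280.0]]
-0.006 0.011 [[197.0, 257.0], [230.0, 257.0], [345.0, 257.0], [379.0, 257.0]]
-0.012 -0.011 [[197.0, 309.0], [230.0, 309.0], [345.0, 309.0], [378.0, 309.0]]
-0.012 0 [[195.0, 286.0], [229.0, 286.0], [347.0, 286.0], [381.0, 287.0]]
-0.012 0.011 [[193.0, 262.0], [228.0, 262.0], [348.0, 263.0], [383.0, 263.0]]
258 [(206, 0.239), (212, 0.1436), (218, 0.1433), (340, 0.1434), (346, 0.1422), (352, 0.1428), (356, 0.2475)]
265 [(206, 0.1363), (212, 0.1355), (218, 0.1346), (340, 0.1391), (346, 0.1358), (352, 0.1358), (356, 0.1361)]
275 [(206, 0.1262), (212, 0.1265), (218, 0.1319), (340, 0.1399), (346, 0.127), (352, 0.1265), (356, 0.1278)]
285 [(206, 0.1191), (212, 0.1194), (218, 0.1329), (340, 0.1396), (346, 0.1264), (352, 0.1185), (356, 0.1191)]
[ 0.01083977 -0.00093625  0.20700857]
side2 [[467.0, 255.0], [317.0, 201.0]]
scene2 [[390.0, 171.0], [393.0, 274.0]]
```

View pics/scene2.png

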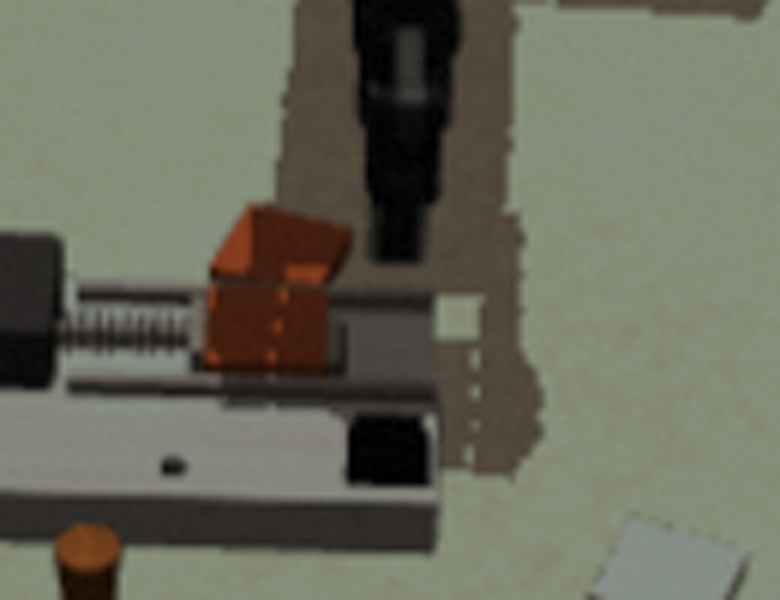

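Wrist view: the key is centred at (332,219), exactly as predicted, and the channel's mid-line is at about column 244 against a predicted 241. The fingertips, at (214,258) and (347,258), stand about 5 mm behind the nominal TCP and about 61 mm apart. I'll open slightly, shift 3 mm along x and descend.

```bash
python3 -m pendant '[[0.011,0,0.05,0],[0,0,0.1,0],[0,0,0.1,0],[0,0,0,0],[0,0,0,0]]' 0.65
python3 - <<'E'
from h import *
from scipy.spatial.transform import Rotation as Ro
s=manip.get_state();T=Ro.from_quat(s["orientation"]).as_matrix();p=np.array(s["position"]);print(p,s["time"],s["wrist_force"],T.T@(np.r_[.5664,.065,.045]-p)/.3)
m,im,d=snap("wrist","w3");cv2.imwrite('pics/w3.png',im[:,:,::-1])
a=snap("side","side3")[1];cv2.imwrite('pics/side3.png',cv2.resize(a[182:282,187:317],None,fx=6,fy=6,interpolation=cv2.INTER_CUBIC)[:,:,::-1])
E
```

```text
time: 3.75
position: [0.5663, 0.0652, 0.0465]
orientation: [0.714, 0.7, 0.001, 0.001]
wrist_force: [-0.1, 0.5, 0.6]
width: 0.65
finger_force: 0.0
[0.56629314 0.06520382 0.04646657] 3.75 [-0.08835517  0.49570226  0.58738479] [-0.00067171  0.00036071  0.00488928]
```

View pics/w3.png

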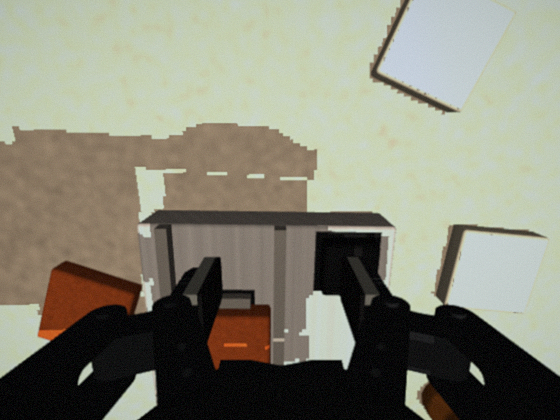

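View pics/side3.png

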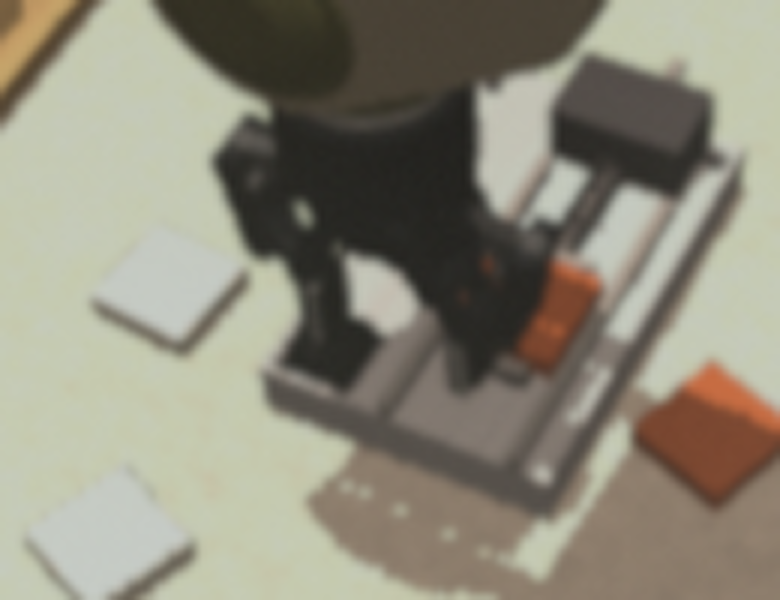

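The wrist view puts the right tip on the key at (352,265) and the left tip in the channel at (210,265), ahead of the stop at (238,297). The side view agrees. I'll press down in small steps and watch the force.

```bash
python3 -m pendant '[[0,0,0.012,0],[0,0,0.012,0],[0,0,0,0]]' | grep -E "pos|force"; python3 -m pendant '[[0,0,0.008,0],[0,0,0,0]]'| grep -E "pos|wrist_f"; python3 -m pendant '[[0,0,0.007,0],[0,0,0,0]]'| grep -E "pos|wrist_f"
```

```text
position: [0.5657, 0.0651, 0.038]
wrist_force: [0.7, -0.0, 0.1]
finger_force: 0.0
position: [0.5657, 0.0652, 0.0357]
wrist_force: [0.3, -0.6, 1.1]
position: [0.5657, 0.0651, 0.0336]
wrist_force: [-0.3, 0.1, 2.5]
```

```bash
for i in 1; do python3 -m pendant '[[0,0,0.007,0],[0,0,0,0]]'| grep -E "pos|wrist_f"; python3 -m pendant '[[0,0,0.007,0],[0,0,0,0]]'| grep -E "pos|wrist_f"; python3 -m pendant '[[0,0,0.006,0],[0,0,0,0]]'| grep -E "pos|wrist_f"; done
```

```text
position: [0.5657, 0.0651, 0.0314]
wrist_force: [-0.1, 0.1, 2.8]
position: [0.5657, 0.0652, 0.0294]
wrist_force: [0.1, 0.0, 2.8]
position: [0.5659, 0.0652, 0.0287]
wrist_force: [-5.7, 0.0, 13.7]
```

Run:
```python
from h import *
s=manip.get_state();print(s["position"],s["time"],s["wrist_force"],s["ft_torque"])
a=snap("side","side4")[1][182:282,187:317];b=snap("wrist","w4")[1][200:340,120:400]
A=cv2.resize(a,(520,400),interpolation=cv2.INTER_CUBIC)
B=cv2.resize(b,(520,260),interpolation=cv2.INTER_CUBIC)
B=cv2.convertScaleAbs(B,alpha=1.8,beta=10)
c=cv2.vconcat([cv2.resize(A,(430,330)),cv2.resize(B,(430,215))])
cv2.imwrite('pics/c4.png',c[:,:,::-1])
```

```text
[0.56589829 0.06517896 0.02869679] 5.475 [-5.72599182  0.01576262 13.65326861] [ 0.01421546  0.36511218 -0.117174  ]
```

View pics/c4.png

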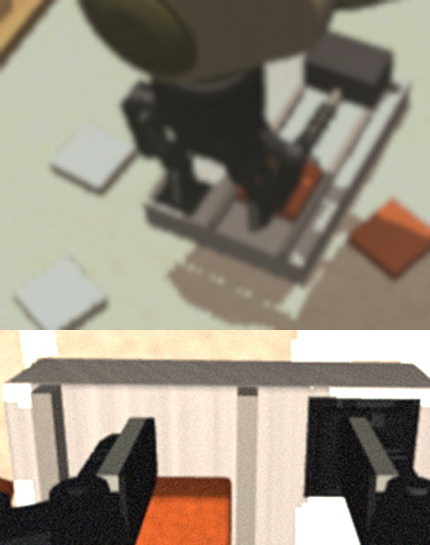

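The side view shows the pusher rod extended and the tile up against the channel finger. I'll check the tile's position and that it is at rest.

```bash
python3 -m pendant '[[0,0,0,0],[0,0,0,0],[0,0,0,0],[0,0,0,0]]'
python3 - <<'E'
from h import *
J=np.array([.5339,.0655]);a=np.radians(88.9);R=np.array([[np.cos(a),-np.sin(a)],[np.sin(a),np.cos(a)]])
snap("wrist","w5");snap("side","side5")
for f in("w3","w4","w5"):
    m,im,d=load(f); h=cv2.cvtColor(im,cv2.COLOR_RGB2HSV)
    k=((h[:,:,0]<12)&(h[:,:,1]>150)&(h[:,:,2]>60))
    for u in(225,235,245,255,262):
        v=np.where(k[270:360,u])[0]
        if len(v): 
            w=270+v[0]; print(f,u,w,((R.T@(onz(m,(u,w),.044)[:2]-J))*1000).round(1), (d[w+3,u]).round(4))
x,y=[load(f)[1].astype(int)[200:275,230:310] for f in("side4","side5")]; print("diff",abs(x-y).mean())
E
```

```text
time: 6.08
position: [0.5659, 0.0652, 0.0287]
orientation: [0.714, 0.7, 0.0, 0.0]
wrist_force: [-5.3, 0.0, 14.6]
width: 0.649
finger_force: 8.1
w3 225 315 [-25.9  -3.6] 0.1649
w3 235 309 [-22.5  -8.7] 0.1691
w3 245 315 [-25.9 -13.7] 0.1652
w3 255 314 [-25.4 -18.8] 0.1665
w3 262 315 [-25.9 -22.3] 0.1653
w4 225 303 [-8.5 -6.9] 0.1463
w4 235 296 [ -5.1 -11.4] 0.152
w4 245 303 [ -8.5 -15.6] 0.1459
w4 255 307 [-10.5 -20. ] 0.1444
w4 262 308 [-11.  -23.1] 0.1438
w5 225 301 [-7.5 -6.9] 0.1472
w5 235 307 [-10.5 -11.2] 0.144
w5 245 301 [ -7.5 -15.7] 0.1472
w5 255 304 [ -9. -20.] 0.1461
w5 262 306 [-10.  -23.1] 0.1441
diff 0.5183888888888889
```

```bash
python3 -c "
from station import manip
print(manip.close_job())"
```

```text
the job is handed in; nothing more can be done
None
```

I handed the job in after about 6 s of robot time. One finger holds the key at what appears to be its bottom stop (about 14 N), and the other holds the popped tile at rest, its front edge about 10 mm short of the catch point. I touched no other pieces.

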